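Open the cassette label press with its lever

TASK

Open the label press and hold it open so that a colleague can slide the cassette out. First push the red-capped peg toward the lever so that the yellow safety block slides fully out from under the lever bar; then press the red pad at the lever's long end down onto its rubber bumper, so that the short end raises the heavy blue flap, and finish while still pressing it down with the fingers. Only push and press: do not touch the flap itself, lift the lever off its fulcrum, or disturb the other things on the desk.

Things in the scene. Friction and masses are not known exactly. Their poses are not given: they have to be found in the camera images.
- press: Grey label press, fixed. Origin on the desk under the fulcrum; x along the lever (long end to x -140 mm, flap hinge at x 142), z up. Base 12 mm thick: 136 mm wide under the flap, 56 under the long end (x from -145), side track x -86 to -34, y -150 to 0. Cheeks |x| < 25, |y| 16.5 to 21.5, 66 mm high. Rubber bumper, top at z 23 mm, at x -124 under the long end; gives 2.5 N/mm, 7 mm at most.
- fulcrum (a point): Top of the round steel ridge (6 mm radius, along the press's y) on which the lever rests: press frame x 0, y 0, z 45 mm.
- lever: Loose steel bar 195 x 28 x 8 mm, 0.18 kg, lying on the fulcrum; two ribs below straddle the ridge. Origin on its underside at the ridge; x along it to the short end (tip at 55 mm, under the flap; long end at -140), z its upper face's normal. At rest its long end stands up at 0.56 rad; on the bumper it dips 0.17 rad below level. Pressing takes 3 to 8 N at the pad.
- lever_pad (a point): Centre of the top of the red round pad (27 mm diameter, 4 mm thick) on the lever's upper face near its long end: lever frame x -124, y 0, z 12 mm. About 120 mm above the desk at rest, 30 to 38 mm when down on the bumper; on the way it swings in an arc about the fulcrum.
- flap: The heavy blue flap with a dark steel weight on top, about 2 kg, 112 x 134 x 12 mm (notched for the lever) plus a 16 mm weight. Origin on the hinge axis at its far end, 39 mm above the desk; at rest it lies level, x axis along the press's +x, z up. It swings up about the hinge: about 0.4 rad of tilt when the lever is on its bumper. Not to be touched by the robot.
- flap_edge (a point): Middle of the flap's front edge (in the lever's notch), on its upper face, 99 mm from the hinge, 43 mm above the desk at rest; it rises with the flap.
- stop (a joint): Travel of the yellow safety stop along the press's +y: 0 (block straight under the lever, which then cannot go down) to 0.048 m (end of travel, block clear of the lever's side). Starts between 0 and 0.006. Stiff slide (about 2 N), stays where it is left.
- stop_peg (a point): Top centre of the red-capped upright peg by which the safety stop is pushed: cap 19 mm and shaft 16 mm in diameter, top 72 mm above the desk, shaft standing free above z = 21 mm. At travel 0 it stands in the press frame at x -60, y -128 mm, to the side of the lever; it moves with the stop, toward the lever (press +y).
- cassette: Blue cassette case 69 x 108 x 17 mm lying loose on the press bed under the flap; origin at the centre of its underside. To be left where it lies.
- tape_05: Blue cassette case 69 x 108 x 17 mm on the desk, a bystander; origin at its underside.
- splicing_block: White metal splicing block, 26 x 115 x 13 mm, a bystander; origin at its underside.
- swab_tub: White tub with a blue lid, 50 mm across, 56 mm tall, a bystander; origin at its underside.
- pen: Blue and white marker pen, 135 mm long, 17 mm thick, a bystander; origin at its underside.
- orange_roll: Roll of orange paper tape lying flat, 119 mm across, 13 mm thick, a bystander; origin at its underside.

How it is judged (in metres and radians):
On the way, in this order (a step that is already met when the one before it is completed fails the run):
1. the safety stop has been pushed clear of the lever (value of joint stop above 0.034 m and angle between flap's own z axis and vertical below 0.15 rad), for 0.2 s.
2. the fingers press the lever's long end down and the flap is raised (angle between flap's own z axis and vertical above 0.28 rad and contact force between the fingers and lever above 1 N), for 0.2 s.
At the end, for the whole second after the job is handed in: The fingers still press the lever (over 1 N); its pad is under 48 mm above the desk and it sits on its fulcrum (within 10 mm); the flap stands still, over 0.28 rad open, not touched by the arm; the safety stop is over 34 mm along its travel (all of step 2 and angular speed of flap below 0.1 rad/s and value of joint stop above 0.034 m and distance between lever and fulcrum below 0.01 m and contact force between each of the arm, the fingers and flap below 0.5 N and z of lever_pad in the frame of press below 0.048 m); the arm keeps its last pose, push and grip.
It fails at once if the robot touches the heavy flap (contact force between any of the arm, the fingers and flap above 1 N).
It fails at once if the lever is lifted off or pulled from its fulcrum (distance between lever and fulcrum above 0.015 m).
It fails at once if the lever's pad is raised above where it rested (z of lever_pad in the frame of press above 0.138 m).
It fails at once if the cassette in the press is shifted by more than 15 mm (distance of cassette from where it was at the start of the episode above 0.015 m).
It fails at once if a bystander is shifted by more than 20 mm (distance of any of tape_05, splicing_block, swab_tub, pen, orange_roll from where it was at the start of the episode above 0.02 m).
It also fails if it takes over 40 s, if anything falls off the work surface, if the arm or the gripper's body presses on something with over 40 N, if the wrist force passes 120 N, or if a joint passes its speed limit or range.

ROBOT

A 6-joint arm with a two-finger parallel gripper is mounted at the origin on a cart in front of the work surface, level with it; the furniture and walls round the work are solid. World frame = base frame: x ahead of the robot, y to its left, z up, the work surface at z = 0. Lengths are in m, angles in degrees, forces in N, time in s.
With the tool pointing down it reaches from about 0.325 to 0.875 m from the base axis. Payload 4.4 kg.
Tool frame: the origin (TCP) lies midway between the tips of the shut fingers; the grasp point (between the pads) lies 19 mm behind it; z points along the fingers, y is the line along which they close (so a half turn about z gives the same grasp; the last joint's range is limited). The gripper opens to 85 mm and grips with 20 to 120 N. Pads are 22 mm wide; open, the fingers measure 114 mm over their backs; the gripper's body (76 mm by 85 mm) begins 54 mm behind the grasp point. The pads swing forward as they close: fully open they stand 13 mm farther back than shut.
Start: joints at [67.752, 11.837, 88.321, -0, 79.842, -8.623], TCP at [0.135, 0.559, 0.231] pointing down, gripper open.
Joint ranges: [-156.59, 156.59], [-49.26, 127.26], [12.9, 141.05], [-63.56, 243.56], [4.71, 150.69], [-161.64, 161.64]. Speed limits (degrees/s): [159.86, 159.86, 180, 180, 180, 180].

INTERFACE

Orientations are given as [roll, pitch, yaw] about the fixed x, y, z axes, in that order (R = Rz(yaw) Ry(pitch) Rx(roll)).
In Python, from station import status, read_camera, camera_info, env gives the robot as it stands. The module is installed in compiled form; this text tells all that it offers.
- The arm moves only by the tool send_rows, never from a script. Its arguments are lists of equal length, an entry for each row: "xyz": the shift along the tool's x, y, z as a fraction of full scale, a list of three; "dr": the turn, a rotation vector about the tool's x, y, z as a fraction of full scale, a list of three; "fingers": the opening, from 0 (shut) to 1 (fully open). A call has 1 to 20 rows; each row is the pose to reach, as a shift and turn from the pose commanded when the call began, along the tool's axes at that moment; what a row does not reach only later rows make up. Full scale, the value 1, is 0.1 m for a shift and 1.5 rad for a turn. A row lasts 1/8 s, in which the tool goes at most 62.5 mm and 10.7 degrees, less where a joint would pass 70% of its speed; a pose out of reach is approached as far as the arm can. A call with a number of a shift or a turn outside -1 to 1 is refused whole. A call with a gripper value outside its range is refused whole. The fingers move at their own pace and stop on an object; "grip_force" is the grip in N (left out, the last holds). Time passes only in rows, so rows that repeat a pose let the fingers close. It gives the time, the measured TCP pose, the force, the opening and the grip force at its end, in the units of the state.
- status.state(): the state, without advancing time (a new reading comes with each control period).
- read_camera(name): name is "side" or "top"; returns the picture (480x640x3 uint8, red, green, blue); there is no depth.
- camera_info(name): a dict with "vfov" (degrees; the focal length in pixels is half the picture's height over the tangent of half this angle, whatever the lens; pixels are square), "cx", "cy" (the principal point, pixels), "D" ([k1, k2, p1, p2, k3] as OpenCV has them; the pictures are not rectified), "world_to_cam" (4x4, takes a point from world to camera coordinates). Camera axes: x right, y up, looking along -z (the intrinsics and any distortion apply to the point x, -y, -z); pixel columns grow to the right and rows downward; lengths in m; the calibration is good to about 2 mm. A picture is of the moment at which its call begins. camera_info takes no time and is no camera call.
- env.hand_in(): hands the job in; it is judged then, once.
The state is a dict: "t": time; "q": joint angles; "qd": joint speeds; "joint_efforts": joint torques, N m; "tool_pos": TCP position; "tool_rot": TCP orientation; "ft_force": force on the tool from outside, world axes, zero at the start; "wrist_torque": the same for the moment, N m; "opening": opening from 0.0 (shut) to 1.0 (fully open); "finger_force": force on a finger pad.
Only numpy, scipy, OpenCV 4.12 (cv2) and the standard library are available. Lean on these libraries where they do the work, as an engineer would, in place of code of your own. Each camera call takes 0.05 s, during which the arm holds its last target. There are 200 camera calls.

## Working session

There is one attempt and no reset: what is moved stays moved. The work goes in short steps, Python scripts to look and compute and a tool call to move; the robot and the scene stay as the last step left them, time stands still between calls to the robot, and variables do not carry over. Pictures are saved under pics/ and viewed, at most 10 in all, crops included, and the job is handed in when it is done.

Besides the shell and the picture viewer there is one more tool, called after ">>>" as name(argument=value, ...) on one line, values as JSON. send_rows: Moves the arm, as the interface text tells. Its arguments: {"type":"object","properties":{"xyz":{"type":"array","items":{"type":"array","items":{"type":"number","minimum":-1,"maximum":1}}},"dr":{"type":"array","items":{"type":"array","items":{"type":"number","minimum":-1,"maximum":1}}},"fingers":{"type":"array","items":{"type":"number"}},"grip_force":{"type":"number"}},"required":["xyz","dr","fingers"]}

```bash
mkdir -p pics; cat > h.py <<'E'
import numpy as np,cv2
from station import status,read_camera,camera_info,env
def cam(n):
    i=camera_info(n);f=240/np.tan(np.radians(i["vfov"])/2)
    K=np.array([[f,0,i["cx"]],[0,f,i["cy"]],[0,0,1.]]);return K,np.array(i["D"],float),np.array(i["world_to_cam"])
def ray(n,uv):
    K,D,T=cam(n);p=cv2.undistortPoints(np.array([[uv]],float),K,D)[0,0]
    R=T[:3,:3];o=-R.T@T[:3,3];return o,R.T@np.array([p[0],-p[1],-1])
def onz(n,uv,z):
    o,d=ray(n,uv);return o+d*(z-o[2])/d[2]
def tri(uvs,uvt):
    (a,d),(b,e)=ray("side",uvs),ray("top",uvt)
    s=np.linalg.lstsq(np.c_[d,-e],b-a,rcond=None)[0];p,q=a+s[0]*d,b+s[1]*e
    return (p+q)/2,np.linalg.norm(p-q)
def proj(n,P):
    K,D,T=cam(n);F=np.diag([1,-1,-1.]);
    return cv2.projectPoints(np.array(P,float).reshape(-1,1,3),cv2.Rodrigues(F@T[:3,:3])[0],F@T[:3,3],K,D)[0][:,0]
def snap(n,name):
    im=read_camera(n);cv2.imwrite(f"pics/{name}.png",im[:,:,::-1]);return im
def red(im):
    h=cv2.cvtColor(im,cv2.COLOR_RGB2HSV)
    m=(((h[...,0]<6)|(h[...,0]>172))&(h[...,1]>130)&(h[...,2]>70)).astype(np.uint8)
    n,_,s,c=cv2.connectedComponentsWithStats(m);return [(c[i].round(1).tolist(),s[i].tolist()) for i in range(1,n) if s[i,4]>25]
E
python3 - <<'E'
from h import *
for n in("side","top"):
    im=snap(n,n+"0");print(n,red(im))
print(status.state())
E
```

```text
side [([224.4, 205.4], [221, 198, 7, 13, 50]), ([298.0, 209.4], [294, 204, 10, 12, 50]), ([206.5, 227.6], [197, 220, 19, 15, 141]), ([209.7, 251.4], [205, 247, 10, 9, 79]), ([298.8, 263.3], [295, 259, 9, 9, 62]), ([281.3, 310.9], [278, 307, 8, 9, 63])]
top [([404.7, 285.2], [399, 281, 12, 10, 92]), ([188.9, 294.2], [173, 287, 34, 16, 229]), ([456.9, 306.0], [452, 302, 10, 9, 58])]
{'t': 0.1, 'q': array([ 6.77532969e+01,  1.18813527e+01,  8.83960265e+01, -9.75543290e-04,
        7.98433374e+01, -8.62063541e+00]), 'qd': array([-0.0167642 , -0.0008072 , -0.20942635,  0.00866886, -0.04835322,
       -0.07876305]), 'joint_efforts': array([-6.40207199e-04, -3.84086394e+01, -2.92549986e+01, -2.82132323e-04,
        4.78013739e-03, -3.16441503e-05]), 'tool_pos': array([0.13519078, 0.55817429, 0.23022707]), 'tool_rot': array([-1.79880503e+02, -1.71453317e-02,  1.66374087e+02]), 'ft_force': array([ 0.62682558,  0.84301256, -0.10967771]), 'wrist_torque': array([ 0.06843245, -0.02379566,  0.01747044]), 'finger_force': 0.0, 'opening': 0.9968297705731295}
```

View pics/side0.png

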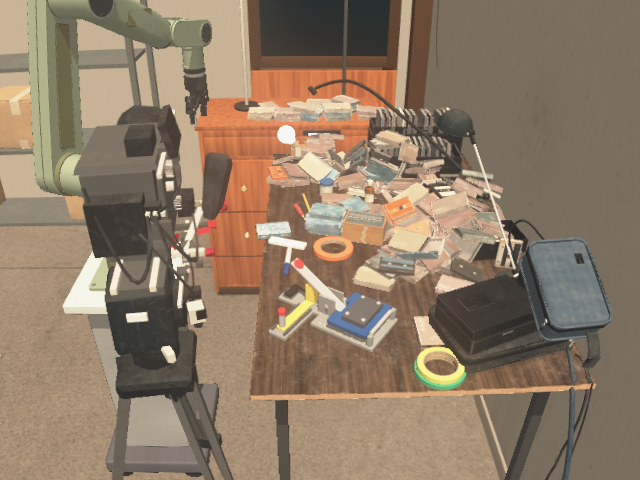

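View pics/top0.png

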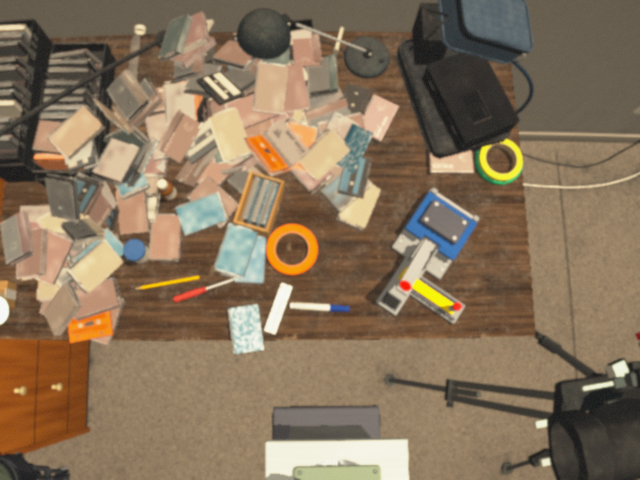

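```bash
python3 - <<'E'
from h import *
for nm,a,b,z in(("pad",(298.8,263.3),(404.7,285.2),.119),("peg",(281.3,310.9),(456.9,306.0),.071)):
    print(nm,tri(a,b),onz("top",b,z),onz("side",a,z))
p=onz("top",(404.7,285.2),.120);g=onz("top",(456.9,306),.0715)
d=(g-p)[:2];print("dist",np.linalg.norm(d))
for s in(0,.003,.006):
    v=np.array([.0387,-.128+s]);print(s,np.linalg.norm(v),np.degrees(np.arctan2(d[1],d[0])-np.arctan2(v[1],v[0])))
im=cv2.imread("pics/top0.png")[170:350,350:550];cv2.imwrite("pics/c.png",cv2.resize(im,None,fx=4,fy=3.3*4/3.3,interpolation=cv2.INTER_CUBIC)[:600])
im=cv2.imread("pics/side0.png")[240:360,250:410];cv2.imwrite("pics/d.png",cv2.resize(im,None,fx=5,fy=5,interpolation=cv2.INTER_CUBIC)[:600])
for n in("side","top"):
    T=cam(n)[2];print(-T[:3,:3].T@T[:3,3])
print(onz("top",(540,340),0.4),onz("top",(390,380),0.4),onz("top",(560,400),.8))
E
```

```text
pad (array([ 0.48277071, -0.14412894,  0.1164248 ]), np.float64(0.002407232334995042)) [ 0.48124858 -0.14374709  0.119     ] [ 0.48399721 -0.14757449  0.119     ]
peg (array([ 0.44093565, -0.26834945,  0.06502991]), np.float64(0.0015452581905744654)) [ 0.43966385 -0.26680098  0.071     ] [ 0.44207085 -0.27549089  0.071     ]
dist 0.12990578351229257
0 0.1337224364121444 -35.454983702333884
0.003 0.13085369692905127 -35.83514487701136
0.006 0.12799097624442124 -36.23233000797653
[ 0.4951623  -1.31805159  0.92710968]
[0.33521622 0.06962354 1.31708647]
[ 0.35407052 -0.31427884  0.4       ] [ 0.29666221 -0.0651502   0.4       ] [ 0.2908596  -0.16261768  0.8       ]
```

View pics/c.png

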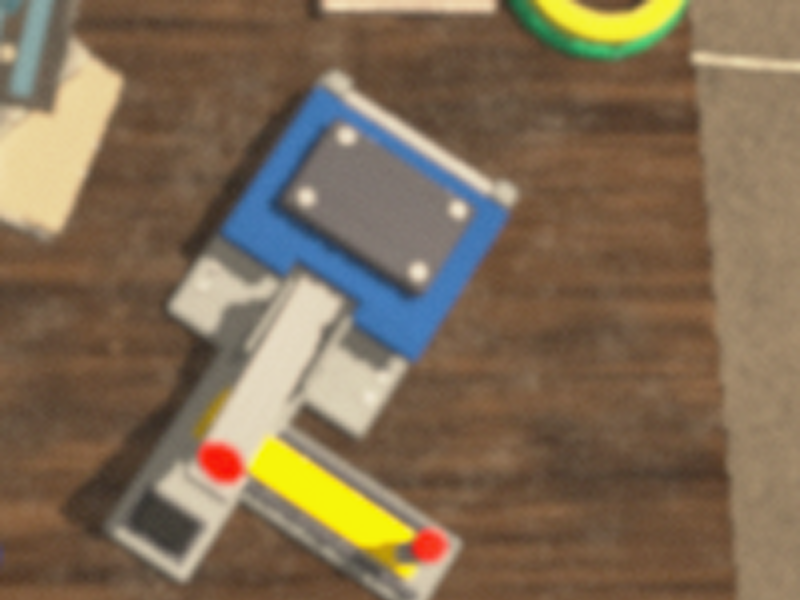

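View pics/d.png

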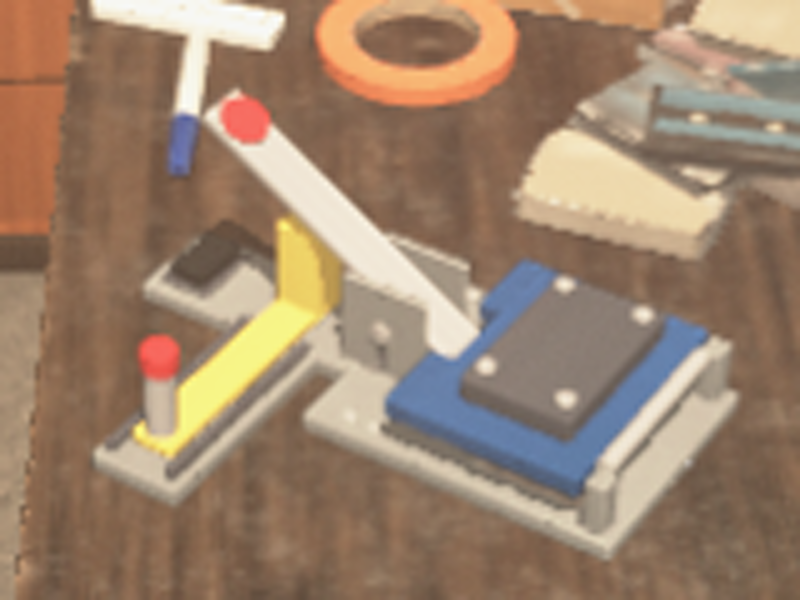

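```bash
python3 - <<'E'
from h import *
print("handle?",tri((215,185),(392,379)),tri((215,185),(540,340)))
print("body",tri((130,230),(600,420)),tri((105,115),(610,430)),tri((195,305),(565,400)))
for p in [(.135,.559,.231),(.41,-.31,.15),(.41,-.31,.35),(.2,-.1,.5)]: print(p,proj("top",[p])[0],proj("side",[p])[0])
E
```

```text
handle? (array([ 0.28841799, -0.08311656,  0.30800561]), np.float64(0.012159858226864047)) (array([ 0.33755675, -0.30808935,  0.42127666]), np.float64(0.03257471651721716))
body (array([ 0.19730896, -0.42450368,  0.38612596]), np.float64(0.04474804763634164)) (array([ 0.18577671, -0.34851704,  0.57702857]), np.float64(0.08949126502411005)) (array([ 0.25895278, -0.43128727,  0.21679012]), np.float64(0.037405688926091335))
(0.135, 0.559, 0.231) [ 44.24984048 462.47704545] [198.70146127 122.32237121]
(0.41, -0.31, 0.15) [487.96349167 316.62032543] [265.50067472 293.48952201]
(0.41, -0.31, 0.35) [523.91817072 308.42241545] [261.22687106 215.8898749 ]
(0.2, -0.1, 0.5) [427.10648564 452.30800318] [170.52042821 112.42262199]
```

```bash
python3 - <<'E'
import cv2,numpy as np
a=cv2.imread("pics/side0.png")[90:390,60:260];b=cv2.imread("pics/top0.png")[320:480,370:640]
a=cv2.resize(a,(400,600));b=cv2.resize(b,(400,237))
o=np.zeros((600,800,3),np.uint8);o[:,:400]=a;o[:237,400:]=b;o=cv2.convertScaleAbs(o,alpha=1.8,beta=20);cv2.imwrite("pics/e.png",o)
E
```

```text
(no output)
```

View pics/e.png

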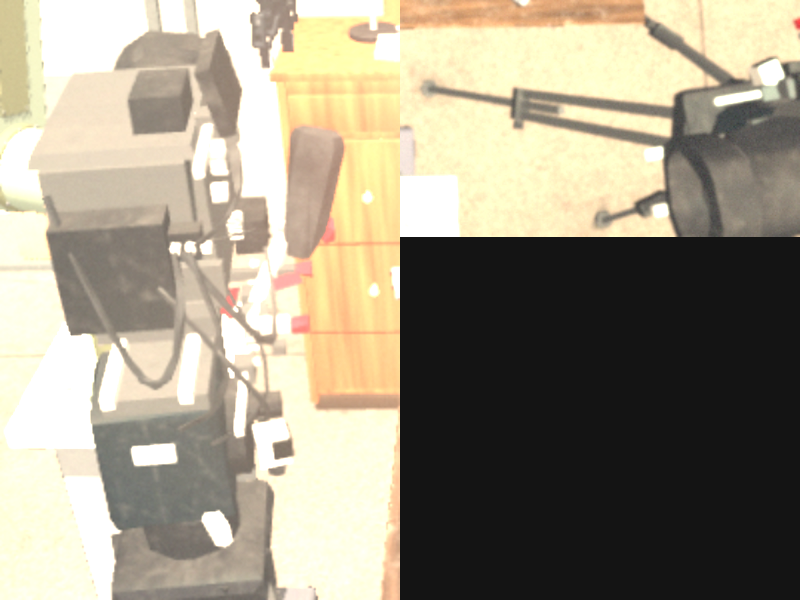

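```bash
python3 - <<'E'
from h import *
im=cv2.imread("pics/top0.png")
for uv in((215,185),(228,158),(170,105),(195,200),(160,150)):
    o,d=ray("side",uv);print(uv)
    for y in(-.2,-.3,-.4,-.5,-.6,-.7):
        P=o+d*(y-o[1])/d[1];p=proj("top",[P])[0];u,v=p.astype(int);print("  ",P.round(2),p.round(),im[v,u].tolist() if 0<=u<640 and 0<=v<480 else None)
E
```

```text
(215, 185)
   [ 0.3  -0.2   0.37] [468. 374.] [104, 133, 156]
   [ 0.32 -0.3   0.42] [537. 362.] [105, 136, 159]
   [ 0.34 -0.4   0.47] [610. 348.] [96, 123, 145]
   [ 0.35 -0.5   0.52] [686. 333.] None
   [ 0.37 -0.6   0.57] [762. 316.] None
   [ 0.39 -0.7   0.62] [833. 297.] None
(228, 158)
   [ 0.34 -0.2   0.43] [478. 353.] [102, 129, 151]
   [ 0.35 -0.3   0.48] [551. 341.] [56, 66, 68]
   [ 0.36 -0.4   0.52] [627. 328.] [104, 132, 155]
   [ 0.38 -0.5   0.56] [704. 314.] None
   [ 0.39 -0.6   0.61] [780. 298.] None
   [ 0.41 -0.7   0.65] [849. 281.] None
(170, 105)
   [ 0.23 -0.2   0.55] [509. 436.] [97, 121, 142]
   [ 0.25 -0.3   0.58] [590. 417.] [37, 36, 40]
   [ 0.27 -0.4   0.62] [672. 395.] None
   [ 0.3  -0.5   0.65] [752. 371.] None
   [ 0.32 -0.6   0.69] [825. 346.] None
   [ 0.35 -0.7   0.72] [884. 319.] None
(195, 200)
   [ 0.25 -0.2   0.33] [463. 402.] [54, 63, 66]
   [ 0.28 -0.3   0.38] [531. 389.] [91, 114, 135]
   [ 0.3  -0.4   0.44] [602. 374.] [66, 82, 92]
   [ 0.32 -0.5   0.49] [677. 357.] None
   [ 0.34 -0.6   0.54] [753. 338.] None
   [ 0.36 -0.7   0.6 ] [825. 317.] None
(160, 150)
   [ 0.19 -0.2   0.45] [487. 450.] [101, 131, 151]
   [ 0.22 -0.3   0.49] [562. 432.] [57, 63, 69]
   [ 0.25 -0.4   0.54] [639. 412.] [38, 39, 40]
   [ 0.27 -0.5   0.58] [718. 389.] None
   [ 0.3  -0.6   0.62] [793. 364.] None
   [ 0.33 -0.7   0.66] [859. 337.] None
```

>>> send_rows(xyz=[[-0.15, -0.14, 0], [-0.31, -0.27, 0], [-0.46, -0.41, 0], [-0.61, -0.54, 0], [-0.77, -0.68, 0], [-0.92, -0.81, 0]], dr=[[0, 0, 0.109], [0, 0, 0.218], [0, 0, 0.327], [0, 0, 0.436], [0, 0, 0.545], [0, 0, 0.654]], fingers=[0, 0, 0, 0, 0, 0])

```text
t: 0.85
tool_pos: [0.2059, 0.4575, 0.2307]
tool_rot: [-179.9, 0.0, 109.9]
ft_force: [0.4, -0.5, 0.4]
opening: 0.003
finger_force: 0.0
```

>>> send_rows(xyz=[[-0.16, 0.08, 0], [-0.33, 0.16, 0], [-0.49, 0.25, 0], [-0.65, 0.33, 0], [-0.82, 0.41, 0], [-0.98, 0.49, 0]], dr=[[0, 0, 0.109], [0, 0, 0.218], [0, 0, 0.327], [0, 0, 0.436], [0, 0, 0.545], [0, 0, 0.654]], fingers=[0, 0, 0, 0, 0, 0])

```text
t: 1.6
tool_pos: [0.2856, 0.3826, 0.2307]
tool_rot: [-180.0, 0.1, 53.7]
ft_force: [0.4, -0.3, -0.4]
opening: -0.001
finger_force: 0.0
```

>>> send_rows(xyz=[[-0.31, 0.34, 0], [-0.63, 0.67, 0], [-0.95, 1, 0]], dr=[[0, 0, 0], [0, 0, 0], [0, 0, 0]], fingers=[0, 0, 0])

```text
t: 1.98
tool_pos: [0.3103, 0.2462, 0.2308]
tool_rot: [-180.0, 0.0, 54.0]
ft_force: [0.9, -0.5, 0.1]
opening: 0.002
finger_force: 0.0
```

>>> send_rows(xyz=[[-0.31, 0.34, 0], [-0.63, 0.67, 0], [-0.95, 1, 0]], dr=[[0, 0, 0], [0, 0, 0], [0, 0, 0]], fingers=[0, 0, 0])

```text
t: 2.35
tool_pos: [0.3353, 0.1106, 0.231]
tool_rot: [180.0, 0.0, 54.0]
ft_force: [0.4, -0.7, -0.4]
opening: -0.005
finger_force: 0.0
```

>>> send_rows(xyz=[[-0.31, 0.34, 0], [-0.63, 0.67, 0], [-0.95, 1, 0]], dr=[[0, 0, 0], [0, 0, 0], [0, 0, 0]], fingers=[0, 0, 0])

```text
t: 2.72
tool_pos: [0.3602, -0.025, 0.2311]
tool_rot: [-180.0, -0.0, 53.9]
ft_force: [0.5, 1.5, 0.3]
opening: -0.0
finger_force: 0.0
```

>>> send_rows(xyz=[[-0.31, 0.34, 0], [-0.63, 0.67, 0], [-0.95, 1, 0]], dr=[[0, 0, 0], [0, 0, 0], [0, 0, 0]], fingers=[0, 0, 0])

```text
t: 3.1
tool_pos: [0.3852, -0.1607, 0.2309]
tool_rot: [-180.0, -0.0, 53.9]
ft_force: [1.1, -0.3, 0.3]
opening: -0.001
finger_force: 0.0
```

>>> send_rows(xyz=[[-0.31, 0.34, 0], [-0.63, 0.67, 0], [-0.94, 1, 0], [-0.94, 1, 0]], dr=[[0, 0, 0], [0, 0, 0], [0, 0, 0], [0, 0, 0]], fingers=[0, 0, 0, 0])

```text
t: 3.6
tool_pos: [0.4109, -0.2967, 0.2306]
tool_rot: [-180.0, 0.0, 53.8]
ft_force: [0.1, 0.5, -0.4]
opening: -0.001
finger_force: 0.0
```

>>> send_rows(xyz=[[0, 0.08, 0.3], [0, 0.08, 0.7], [0, 0.08, 1]], dr=[[0, 0, 0], [0, 0, 0], [0, 0, 0]], fingers=[0, 0, 0])

```text
t: 3.98
tool_pos: [0.4166, -0.2969, 0.1293]
tool_rot: [-179.8, -0.0, 54.0]
ft_force: [-0.2, -0.1, -0.9]
opening: 0.003
finger_force: 0.0
```

```bash
python3 - <<'E'
from h import *
a=snap("side","s1")[200:350,230:430];b=snap("top","t1")[200:350,350:550]
o=np.hstack([cv2.resize(x,(400,300),interpolation=cv2.INTER_CUBIC) for x in(a,b)])[:,:,::-1];cv2.imwrite("pics/f.png",o)
p=status.state()["tool_pos"];print(p,proj("side",[p]),proj("top",[p]))
E
```

```text
[ 0.41461515 -0.29503165  0.12714213] [[268.30165507 297.3987149 ]] [[477.54461495 315.32270561]]
```

View pics/f.png

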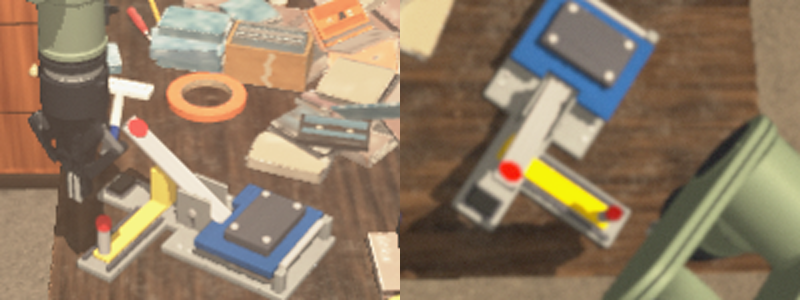

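>>> send_rows(xyz=[[-0.01, 0.03, 0.4], [-0.01, 0.03, 0.86], [-0.01, 0.03, 0.86], [-0.01, 0.03, 0.86]], dr=[[0, 0, 0], [0, 0, 0], [0, 0, 0], [0, 0, 0]], fingers=[0, 0, 0, 0])

```text
t: 4.58
tool_pos: [0.4205, -0.3022, 0.0474]
tool_rot: [179.8, 0.0, 54.0]
ft_force: [-0.0, -0.5, 0.5]
opening: 0.002
finger_force: 0.0
```

>>> send_rows(xyz=[[0.06, 0, 0], [0.12, 0, 0], [0.18, 0, 0], [0.24, 0, 0], [0.3, 0, 0], [0.36, 0, 0], [0.42, 0, 0], [0.48, 0, 0], [0.53, 0, 0], [0.58, 0, 0], [0.58, 0, 0]], dr=[[0, 0, 0], [0, 0, 0], [0, 0, 0], [0, 0, 0], [0, 0, 0], [0, 0, 0], [0, 0, 0], [0, 0, 0], [0, 0, 0], [0, 0, 0], [0, 0, 0]], fingers=[0, 0, 0, 0, 0, 0, 0, 0, 0, 0, 0])

```text
t: 5.95
tool_pos: [0.4537, -0.2538, 0.045]
tool_rot: [-180.0, -0.1, 54.0]
ft_force: [-0.1, -0.4, -0.4]
opening: 0.001
finger_force: 0.0
```

```bash
python3 - <<'E'
from h import *
s=status.state();print(s["tool_pos"],s["ft_force"])
a=snap("side","s2")
b=snap("top","t2")
print(red(a),red(b))
for s in(.034,.04,.045,.048):
    c,n=np.cos(np.radians(-36)),np.sin(np.radians(-36));x,y=-.060,-.128+s
    P=[.562+c*x-n*y,-.2025+n*x+c*y,.0715];print(s,proj("top",[P])[0],proj("side",[P])[0])
o=np.hstack([cv2.resize(x,(400,300),interpolation=cv2.INTER_CUBIC) for x in(a[200:350,230:430],b[200:350,350:550])])[:,:,::-1];cv2.imwrite("pics/g.png",o)
E
```

```text
[ 0.45369608 -0.25375806  0.04503843] [-0.05054729 -0.37480348 -0.43984511]
[([224.4, 205.3], [221, 198, 7, 13, 49]), ([206.5, 227.6], [197, 220, 19, 15, 141]), ([209.7, 251.4], [205, 247, 10, 9, 79])] [([404.9, 285.3], [400, 281, 11, 10, 87]), ([189.0, 294.1], [173, 286, 33, 16, 229]), ([441.0, 295.9], [438, 293, 7, 7, 32])]
0.034 [446.07019497 297.73252301] [288.33262534 302.1495435 ]
0.04 [443.8293782  296.16699511] [289.82220267 300.87912329]
0.045 [441.96197291 294.86252482] [291.05680223 299.82607166]
0.048 [440.84151634 294.07991023] [291.79464837 299.19668474]
```

View pics/g.png

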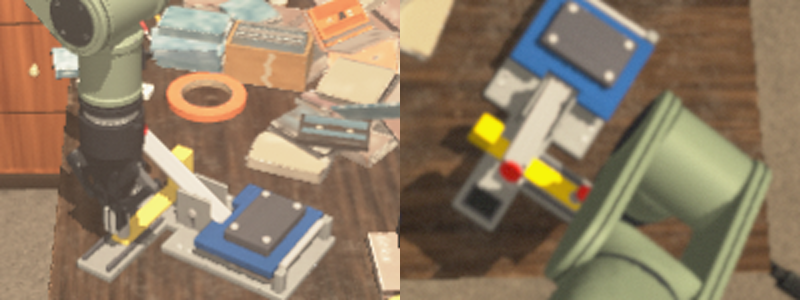

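>>> send_rows(xyz=[[0.02, 0, 0], [0.03, 0, 0], [0.04, 0, 0], [0.04, 0, 0]], dr=[[0, 0, 0], [0, 0, 0], [0, 0, 0], [0, 0, 0]], fingers=[0, 0, 0, 0])

```text
t: 6.55
tool_pos: [0.4556, -0.2511, 0.0451]
tool_rot: [-180.0, 0.0, 54.0]
ft_force: [-0.7, -1.0, -0.5]
opening: 0.002
finger_force: 0.9
```

>>> send_rows(xyz=[[-0.1, 0, 0], [-0.2, 0, 0], [-0.2, 0, -0.4], [-0.2, 0, -0.8], [-0.2, 0, -1]], dr=[[0, 0, 0], [0, 0, 0], [0, 0, 0], [0, 0, 0], [0, 0, 0]], fingers=[0, 0, 0, 0, 0])

```text
t: 7.18
tool_pos: [0.445, -0.269, 0.1481]
tool_rot: [179.7, 0.0, 53.9]
ft_force: [-1.1, 0.5, 0.5]
opening: 0.001
finger_force: 0.0
```

>>> send_rows(xyz=[[0, 0, -0.3], [0.3, -0.1, -0.3], [0.6, -0.25, -0.3], [1, -0.41, -0.3], [1, -0.41, -0.3], [1, -0.41, -0.3]], dr=[[0, 0, 0], [0, 0, 0], [0, 0, 0], [0, 0, 0], [0, 0, 0], [0, 0, 0]], fingers=[0, 0, 0, 0, 0, 0])

```text
t: 7.92
tool_pos: [0.4697, -0.1631, 0.1755]
tool_rot: [180.0, 0.0, 54.0]
ft_force: [0.1, -0.6, 0.3]
opening: -0.001
finger_force: 0.0
```

```bash
python3 - <<'E'
from h import *
p=status.state()["tool_pos"];b=snap("top","t3");a=snap("side","s3");print(p,red(a),red(b))
o=np.hstack([cv2.resize(x,(400,300),interpolation=cv2.INTER_CUBIC) for x in(a[200:350,230:430],b[200:350,350:550])])[:,:,::-1];cv2.imwrite("pics/i.png",o)
E
```

```text
[ 0.46970726 -0.16307698  0.17549504] [([224.4, 205.4], [221, 198, 7, 13, 51]), ([206.5, 227.6], [197, 220, 19, 15, 141]), ([209.7, 251.5], [205, 247, 10, 10, 80]), ([298.7, 263.3], [294, 259, 10, 9, 65]), ([291.4, 302.1], [288, 298, 8, 9, 53])] [([403.1, 284.2], [400, 281, 8, 9, 49]), ([188.7, 294.2], [173, 287, 34, 16, 226])]
```

View pics/i.png

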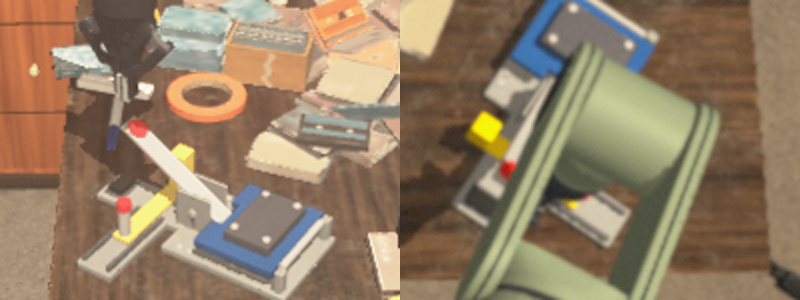

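>>> send_rows(xyz=[[0.22, 0, 0], [0.22, 0, 0.2], [0.22, 0, 0.4], [0.22, 0, 0.4], [0.22, 0, 0.4]], dr=[[0, 0, 0], [0, 0, 0], [0, 0, 0], [0, 0, 0], [0, 0, 0]], fingers=[0, 0, 0, 0, 0])

```text
t: 8.65
tool_pos: [0.483, -0.1456, 0.1359]
tool_rot: [179.9, -0.0, 53.9]
ft_force: [0.6, -0.1, 0.3]
opening: 0.003
finger_force: 0.0
```

Now press along the arc, turning the tool with the lever.

>>> send_rows(xyz=[[0, 0, 0], [0, -0.01, 0.06], [0, -0.03, 0.12], [0, -0.05, 0.18], [0, -0.08, 0.24], [0, -0.11, 0.31], [0, -0.135, 0.37], [0, -0.16, 0.43], [0, -0.185, 0.49], [0, -0.205, 0.55], [0, -0.22, 0.61], [0, -0.235, 0.67], [0, -0.245, 0.73], [0, -0.253, 0.79], [0, -0.256, 0.84], [0, -0.258, 0.89], [0, -0.258, 0.93], [0, -0.258, 0.95], [0, -0.258, 0.95]], dr=[[0.117, 0, 0], [0.233, 0, 0], [0.233, 0, 0], [0.233, 0, 0], [0.233, 0, 0], [0.233, 0, 0], [0.22, 0, 0], [0.2, 0, 0], [0.167, 0, 0], [0.133, 0, 0], [0.1, 0, 0], [0.067, 0, 0], [0.033, 0, 0], [0, 0, 0], [-0.03, 0, 0], [-0.05, 0, 0], [-0.06, 0, 0], [-0.067, 0, 0], [-0.067, 0, 0]], fingers=[0, 0, 0, 0, 0, 0, 0, 0, 0, 0, 0, 0, 0, 0, 0, 0, 0, 0, 0])

```text
t: 11.02
tool_pos: [0.4606, -0.1285, 0.0401]
tool_rot: [174.3, -0.0, 54.0]
ft_force: [-0.8, 0.2, 3.9]
opening: 0.002
finger_force: 2.0
```

```bash
python3 - <<'E'
from h import *
s=status.state();print(s["tool_pos"],s["tool_rot"],s["ft_force"],s["wrist_torque"]);b=snap("top","t4");a=snap("side","s4")
o=np.hstack([cv2.resize(x,(400,300),interpolation=cv2.INTER_CUBIC) for x in(a[200:350,230:430],b[200:350,350:550])])[:,:,::-1];cv2.imwrite("pics/j.png",o)
E
```

```text
[ 0.46062796 -0.12850981  0.04007649] [ 1.74285519e+02 -3.08643498e-03  5.39905018e+01] [-0.78021029  0.22529447  3.86161834] [ 0.05207031  0.18655625 -0.02044814]
```

View pics/j.png

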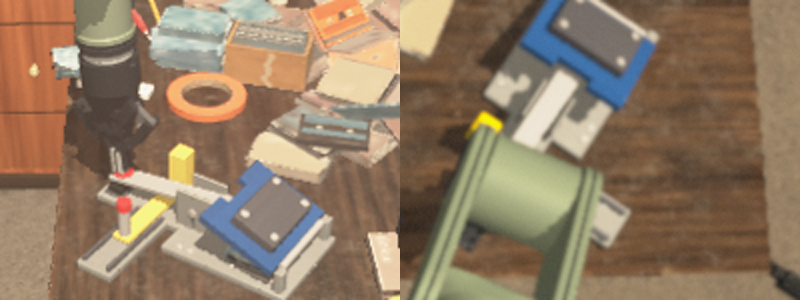

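The lever is down, the flap is up and the block is clear. I'll press a little farther, onto the bumper.

>>> send_rows(xyz=[[0, 0, 0.02], [0, 0, 0.04], [0, 0, 0.05], [0, 0, 0.05], [0, 0, 0.05], [0, 0, 0.05], [0, 0, 0.05], [0, 0, 0.05]], dr=[[0, 0, 0], [0, 0, 0], [0, 0, 0], [0, 0, 0], [0, 0, 0], [0, 0, 0], [0, 0, 0], [0, 0, 0]], fingers=[0, 0, 0, 0, 0, 0, 0, 0])

```text
t: 12.12
tool_pos: [0.4607, -0.1288, 0.0352]
tool_rot: [174.4, 0.0, 54.0]
ft_force: [-5.3, 1.8, 10.3]
opening: 0.002
finger_force: 5.5
```

```bash
python3 - <<'E'
from h import *
print(env.hand_in())
E
```

```text
the job is handed in; nothing more can be done
None
```

I pushed the safety block clear of the lever and handed the job in with the fingers holding the pad down on its bumper at about 10 N and the flap raised; the hand-in returned no verdict.

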